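# Open the child-resistant cap of the tall solvent bottle

### The job

Open the taller of the two white solvent bottles: its grey cap is child-resistant, so press it down firmly, keep it down while you turn it about a quarter turn anticlockwise (seen from above), then let go so that it springs up free. Do not touch the shorter bottle.

Things in the scene. Friction and masses are not known exactly. Their poses are not given: they have to be found in the camera images.
- tall_bottle: Tall white plastic bottle fixed in a grey holder (96 mm wide, 26 high). Body 72 mm wide up to 122 mm, shoulder up to 150 mm, neck. Round knurled grey cap on the bottle's axis, 44 mm wide, from 160 mm to 190 mm (flat top with a thin black bar) above the worktop while locked. Origin: centre of the underside, on the worktop; z up; the cap's axis runs straight up through it.
- tall_lift (a joint): Height of the tall bottle's cap (m): 0 as found (locked), negative when pressed (stop at -0.008), +0.008 when sprung up free. A spring pushes it up: 9 N at 0, 12.5 N at -0.0035, 17 N at -0.008. The cap can turn only while it is 0.0035 or more below 0; -0.006 is a good depth for turning.
- tall_cap (a joint): Turn of the tall bottle's cap about the vertical (rad): 0 as found (locked), growing anticlockwise seen from above, end stop 1.75. Unless it is pressed, inner teeth stop it at about 0.1. From about 1.05 on it is free to spring up; let go earlier it stays caught. Pressed, it turns easily (0.05 N m).
- squat_bottle: The bottle to leave alone: white, with the same grey cap, but short and wide: body 84 mm wide, holder 108 mm, cap from 90 to 120 mm above the worktop. Also fixed. Origin: centre of the underside, on the worktop; z up. The two bottles may stand either way round, their axes at least 140 mm apart.

How it is judged:
On the way:
1. the tall bottle's cap is pressed down at least 3.5 mm (value of joint tall_lift below -0.0035 m), for 0.05 s.
At the end, for the whole second after the job is handed in: The tall bottle's cap is turned more than 1.0 rad anticlockwise, has sprung up more than 6 mm above its locked height, is let go and at rest (value of joint tall_cap above 1 rad and value of joint tall_lift above 0.006 m and velocity of joint tall_lift below 0.005 m/s and velocity of joint tall_cap below 0.05 rad/s); the robot touches nothing.
It fails at once if the shorter bottle is touched (more than 2 N) (contact force between any of the arm, the fingers and squat_bottle above 2 N).
It also fails if it takes over 32 s, if anything falls off the work surface, if the arm or the gripper's body presses on something with over 40 N, if the wrist force passes 120 N, or if a joint passes its speed limit or range.

### The arm

A 7-joint arm with a two-finger parallel gripper is mounted at the origin on a cart in front of the work surface, level with it; the furniture and walls round the work are solid. World frame = base frame: x ahead of the robot, y to its left, z up, the work surface at z = 0. Lengths are in m, angles in rad, forces in N, time in s.
With the tool pointing down it reaches from about 0.425 to 0.925 m from the base axis. Payload 6.8 kg.
Tool frame: the origin (TCP) lies on the front face of the gripper's body, between the roots of the fingers; the fingertips stand 73 mm ahead of it and the grasp point (between the pads) lies 54 mm ahead of it (env.nose_length is the distance from the TCP to the fingertips, in m); z points along the fingers, y is the direction in which the jaws open and shut (so a half turn about z gives the same grasp; the last joint's range is limited). The gripper opens to 85 mm and grips with 20 to 120 N. Pads are 22 mm wide; open, the fingers measure 114 mm over their backs; the gripper's body (76 mm by 85 mm) begins 54 mm behind the grasp point. The pads swing forward as they close: fully open they stand 13 mm farther back than shut.
Start: joints at [-1.301, 0.477, 0.022, 1.555, -0.011, 1.109, -0.083], TCP at [0.249, 0.627, 0.304] pointing down, gripper open.
Joint ranges: [-2.96, 2.96], [-0.34, 2.1], [-1.41, 1.46], [0.24, 2.44], [-1.37, 4.51], [0.17, 1.92], [-2.96, 2.96]. Speed limits (rad/s): [2.39, 2.39, 3.14, 3.14, 3.14, 3.14, 3.14].

### API

Orientations are given as a unit quaternion [w, x, y, z].
In Python, from cell import env, kin, camera, calibration, job gives the robot as it stands. The module is installed in compiled form; this text tells all that it offers. Calls block until the motion is done:
- env.reach(position, orientation): joint-space move of the TCP to a pose.
- env.movel(position, velocity=0.15, rot=None, stop_force=None): straight line of the TCP; rot=None keeps the orientation; velocity is the mean speed in m/s. With stop_force (N) it stops when the force on the tool has changed by that much, and returns True; else False.
- env.goto_joints(angles): joint-space move.
- env.grip(opening, f_grip=None): finger opening in m; f_grip is the grip in N (None keeps the last); returns when the fingers have stopped.
- env.dwell(seconds).
- kin.inverse_kinematics(position, orientation): joint angles nearest the present ones, or None.
- env.get_state(): the state.
- camera(name): name is "scene" or "top"; returns (picture, depth): 420x560x3 uint8, blue, green, red; 420x560 float32, m along the optical axis (not along the pixel's ray), 0 where there is no reading.
- calibration(name): a dict with "fx", "fy", "cx", "cy" (pixels), "rvec" (rotation vector, rad) and "tvec" (3), from world to camera coordinates, as OpenCV has them. Camera axes: x right, y down, z forward; pixel columns grow to the right and rows downward; lengths in m; the calibration is good to about 2 mm. A picture is of the moment at which its call begins. calibration takes no time and is no camera call.
A pose or a line that the arm cannot do raises env.PlanningError and nothing moves.
- job.job_done(): hands the job in, once; it reports no verdict.
The state is a dict: "time": time; "qpos": joint angles; "joint_velocities": joint speeds; "joint_torque": joint torques, N m; "tcp_pos": TCP position; "orientation": TCP orientation; "force": force on the tool from outside, world axes, zero at the start; "torque": the same for the moment, N m; "opening": finger opening in m.
Only numpy, scipy, OpenCV 4.12 (cv2) and the standard library are available. Lean on these libraries where they do the work, as an engineer would, in place of code of your own. Each camera call takes 0.05 s, during which the arm holds its last target. There are 200 camera calls.

## Working session

There is one attempt and no reset: what is moved stays moved. The work goes in short steps, each a Python script; the robot and the scene stay as the last script left them, time stands still between calls to the robot, and variables do not carry over. Pictures are saved under pics/ and viewed, about 8 in all and at most 12, crops included, and the job is handed in when it is done.

```bash
mkdir -p pics; cat > h.py <<'E'
import numpy as np, cv2
from cell import env, kin, camera, calibration, job
def cloud(name):
    im,d=camera(name); c=calibration(name)
    v,u=np.indices(d.shape)
    P=np.stack([(u-c["cx"])/c["fx"]*d,(v-c["cy"])/c["fy"]*d,d],-1)
    R=cv2.Rodrigues(np.array(c["rvec"],float))[0]
    W=(P-np.array(c["tvec"]).ravel())@R
    W[d==0]=np.nan
    return im,d,W
E
python3 - <<'E'
from h import *
for n in("top","scene"):
    im,d,W=cloud(n); cv2.imwrite(f"pics/{n}0.png",im); np.save(f"{n}.npy",W)
    c=calibration(n);R=cv2.Rodrigues(np.array(c["rvec"],float))[0];print(n,-R.T@np.array(c["tvec"]).ravel())
    for lo,hi in((.185,.195),(.115,.125)):
        m=((W[...,2]>lo)&(W[...,2]<hi)).astype(np.uint8)
        k,l,s,ce=cv2.connectedComponentsWithStats(m)
        for i in range(1,k):
            if s[i,4]>40:
                p=W[l==i]; print(lo,s[i],p.min(0).round(3),p.max(0).round(3),p.mean(0).round(3),im[l==i].mean(0).round())
s=env.get_state();print(s["time"],s["orientation"],s["force"],s["opening"])
E
```

```text
top [ 0.32832745 -0.01763834  1.038342  ]
0.185 [ 55   0  39 181 530] [0.524 0.303 0.185] [0.85  0.348 0.195] [0.671 0.309 0.19 ] [109. 125. 135.]
0.185 [105  62   4  34  61] [0.674 0.272 0.185] [0.735 0.275 0.195] [0.704 0.273 0.19 ] [42. 45. 46.]
0.185 [286 100 149  20 326] [ 0.632 -0.29   0.185] [ 0.665 -0.035  0.195] [ 0.645 -0.167  0.19 ] [125. 144. 154.]
0.185 [112 106  36  13  71] [0.631 0.201 0.185] [0.652 0.259 0.195] [0.636 0.224 0.191] [37. 40. 43.]
0.185 [ 98 113  13  12  58] [0.622 0.264 0.185] [0.64  0.285 0.195] [0.63  0.273 0.19 ] [62. 67. 70.]
0.185 [  0 180  25  48 260] [0.446 0.397 0.185] [0.523 0.433 0.195] [0.484 0.419 0.191] [ 90. 100. 107.]
0.185 [336 180  26  25 489] [ 0.483 -0.161  0.185] [ 0.525 -0.118  0.194] [ 0.503 -0.14   0.19 ] [117. 125. 134.]
0.115 [104  17   4  30  52] [0.798 0.301 0.115] [0.857 0.307 0.125] [0.827 0.304 0.12 ] [ 99. 114. 123.]
0.115 [215  57  34  21 165] [0.739 0.035 0.115] [0.777 0.097 0.125] [0.752 0.063 0.121] [166. 183. 191.]
0.115 [118  64   6  21  50] [0.724 0.267 0.115] [0.765 0.274 0.125] [0.745 0.271 0.12 ] [53. 57. 58.]
0.
[... 2697 characters left out ...]
 167. 174.]
0.115 [518 145  42  15 139] [ 1.004 -0.368  0.115] [ 1.014 -0.278  0.125] [ 1.008 -0.324  0.121] [155. 161. 165.]
0.115 [333 165 180  57 752] [ 0.639 -0.305  0.115] [ 0.91  -0.032  0.125] [ 0.678 -0.211  0.12 ] [157. 171. 179.]
0.115 [209 171  21  12 178] [0.457 0.127 0.115] [0.5   0.17  0.122] [0.477 0.147 0.119] [126. 128. 136.]
0.115 [315 218  39  18 216] [ 0.466 -0.178  0.115] [ 0.527 -0.111  0.125] [ 0.482 -0.158  0.121] [190. 197. 206.]
0.115 [  0 327  75  67 508] [-0.047 -0.071  0.115] [ 0.066 -0.017  0.125] [ 0.002 -0.061  0.12 ] [ 90. 100. 108.]
0.1 [-1.00423435e-04  1.87770637e-01  9.82212582e-01 -7.88763219e-04] [-1.00818825 -0.2545837  -0.52509251] 0.08554935426880805
```

View pics/top0.png

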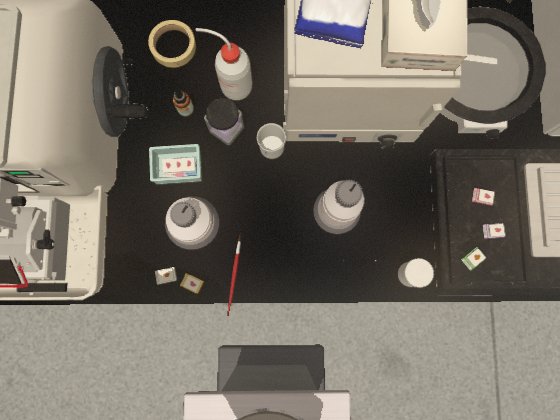

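View pics/scene0.png

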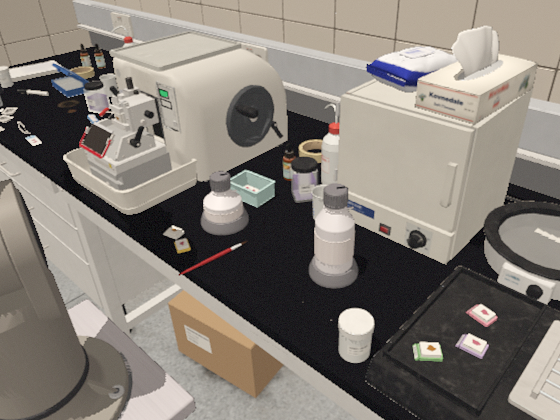

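The top view shows the tall bottle on the right (cap at about pixel 348,192) and the squat one on the left (cap at 182,214). The scene view agrees, with the tall cap at about 335,190. In both clouds the tall cap is 43 mm wide with its top at z = 0.19, centred near (0.503, -0.1405). Next I check the obstacles along the path and the wrist sign.

```bash
cat >> h.py <<'E'
C=np.array([.503,-.1405])
def quat(yaw): # tool down, tool y axis at yaw+90deg in world
    from scipy.spatial.transform import Rotation as R
    q=(R.from_euler('z',yaw)*R.from_euler('x',np.pi)).as_quat(); return [q[3],*q[:3]]
E
python3 - <<'E'
from h import *
for n in("top","scene"):
    W=np.load(n+".npy").reshape(-1,3); W=W[~np.isnan(W).any(1)]
    r=np.hypot(W[:,0],W[:,1]);a=np.degrees(np.arctan2(W[:,1],W[:,0]))
    for lo in range(-40,80,10):
        print(n,lo,[round(float(W[(a>=lo)&(a<lo+10)&(r>x)&(r<x+.1),2].max(initial=-1)),2) for x in(.3,.4,.5,.6,.7)])
for y in np.arange(-3,3.2,.4):
    q=kin.inverse_kinematics([*C,.30],quat(y)); print(round(y,2),None if q is None else np.round(q,2))
E
```

```text
top -40 [0.01, 0.07, 0.07, 0.07, 0.07]
top -30 [0.0, 0.01, 0.03, 0.29, 0.35]
top -20 [0.01, 0.14, 0.19, 0.34, 0.4]
top -10 [0.01, 0.01, 0.01, 0.3, 0.36]
top 0 [0.01, 0.01, 0.01, 0.1, 0.21]
top 10 [0.01, 0.12, 0.12, 0.21, 0.21]
top 20 [0.02, 0.08, 0.07, 0.28, 0.3]
top 30 [0.0, 0.08, 0.19, 0.3, 0.3]
top 40 [-0.85, 0.08, 0.19, 0.21, 0.15]
top 50 [-0.85, -0.85, 0.15, 0.04, -1.0]
top 60 [-0.85, -0.85, -0.84, -0.84, -0.85]
top 70 [-0.85, -0.84, -0.85, -0.84, -0.84]
scene -40 [0.0, 0.07, 0.07, 0.07, 0.07]
scene -30 [0.0, 0.01, 0.03, 0.29, 0.35]
scene -20 [0.0, 0.17, 0.19, 0.35, 0.42]
scene -10 [0.0, 0.0, 0.0, 0.29, 0.36]
scene 0 [0.01, 0.01, 0.0, 0.1, 0.2]
scene 10 [0.01, 0.12, 0.12, 0.2, 0.21]
scene 20 [0.01, 0.07, 0.07, 0.28, 0.3]
scene 30 [0.0, 0.08, 0.19, 0.3, 0.3]
scene 40 [-1.0, 0.08, 0.18, 0.3, 0.3]
scene 50 [-1.0, -0.0, 0.16, 0.17, 0.15]
scene 60 [-1.0, -1.0, -1.0, 0.26, 0.26]
scene 70 [-1.0, -1.0, -1.0, -1.0, -1.0]
-3.0 [-0.46  0.28  0.74  1.96 -0.22  0.99  2.1 ]
-2.6 [-0.44  0.27  0.71  1.96 -0.21  0.99  2.49]
-2.2 [-0.39  0.26  0.65  1.96 -0.19  0.99  2.86]
-1.8 [-0.79  0.51  1.29  1.97 -0.56  1.09 -2.62]
-1.4 [-0.79  0.51  1.29  1.97 -0.56  1.09 -2.22]
-1.0 [-0.79  0.51  1.29  1.97 -0.56  1.09 -1.82]
-0.6 [-0.79  0.51  1.29  1.97 -0.56  1.09 -1.42]
-0.2 [-0.63  0.34  0.99  1.97 -0.33  1.01 -1.26]
0.2 [-0.64  0.34  1.    1.97 -0.34  1.01 -0.86]
0.6 [-0.63  0.34  0.98  1.97 -0.33  1.01 -0.46]
1.0 [-0.62  0.33  0.96  1.97 -0.32  1.   -0.08]
1.4 [-0.6   0.32  0.93  1.97 -0.31  1.    0.31]
1.8 [-0.58  0.31  0.9   1.96 -0.29  1.    0.69]
2.2 [-0.56  0.3   0.87  1.96 -0.28  1.    1.07]
2.6 [-0.52  0.29  0.82  1.96 -0.25  0.99  1.45]
3.0 [-0.49  0.28  0.78  1.96 -0.24  0.99  1.83]
```

```bash
python3 - <<'E'
from h import *
env.movel([.197,.495,.42],velocity=.3)
q=np.array(env.get_state()["qpos"]); q[0]+=1.464
env.goto_joints(q)
s=env.get_state(); print(s["time"],np.round(s["tcp_pos"],3),np.round(s["qpos"],2))
for y in np.arange(-3,3.2,.4):
    q=kin.inverse_kinematics([*C,.31],quat(y)); print(round(y,2),None if q is None else np.round(q,2))
E
```

```text
3.3833 [ 0.514 -0.142  0.419] [ 0.15  0.15  0.01  1.74 -0.    1.25 -0.11]
-3.0 [ 0.32  0.23 -0.19  1.9   0.05  1.02  1.82]
-2.6 [ 0.35  0.23 -0.23  1.9   0.06  1.02  2.21]
-2.2 [ 0.39  0.24 -0.28  1.9   0.08  1.02  2.59]
-1.8 [-0.8   0.49  1.3   1.96 -0.54  1.1  -2.65]
-1.4 [-0.08  0.22  0.27  1.93 -0.07  1.   -2.75]
-1.0 [-0.04  0.22  0.23  1.92 -0.06  1.01 -2.36]
-0.6 [-0.01  0.22  0.19  1.92 -0.05  1.01 -1.97]
-0.2 [ 0.03  0.22  0.14  1.92 -0.04  1.01 -1.58]
0.2 [ 0.06  0.22  0.1   1.92 -0.03  1.01 -1.19]
0.6 [ 0.1   0.22  0.06  1.91 -0.02  1.01 -0.8 ]
1.0 [ 0.13  0.22  0.03  1.91 -0.01  1.01 -0.41]
1.4 [ 0.16  0.22 -0.01  1.91  0.    1.01 -0.02]
1.8 [ 0.19  0.22 -0.04  1.91  0.01  1.01  0.37]
2.2 [ 0.22  0.22 -0.08  1.91  0.02  1.01  0.76]
2.6 [ 0.26  0.23 -0.12  1.9   0.03  1.01  1.15]
3.0 [ 0.29  0.23 -0.16  1.9   0.04  1.01  1.54]
```

```bash
python3 - <<'E'
from h import *
env.reach([*C,.31],quat(.7))
print("hit",env.movel([*C,.236],velocity=.1,stop_force=8))
f=lambda:(lambda s:print(round(s["time"],2),np.round(s["tcp_pos"],4),"F",np.round(s["force"],1),"T",np.round(s["torque"],2),round(s["opening"],4)))(env.get_state())
f(); env.grip(.03,100); f()
im,_=camera("scene"); cv2.imwrite("pics/g.png",cv2.resize(im[80:300,220:460],None,fx=2.4,fy=2.4))
E
```

```text
hit False
4.89 [ 0.5035 -0.1406  0.2367] F [0.3 1.4 0.3] T [ 0.01 -0.02  0.02] 0.0857
5.37 [ 0.504  -0.1415  0.2375] F [ 0.6 -2.1  7. ] T [-0.35  0.17 -0.04] 0.0417
```

View pics/g.png

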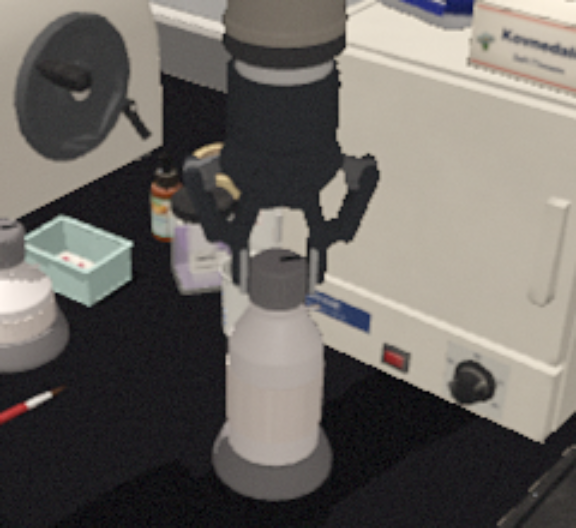

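The crop shows the fingers either side of the tall cap (about 280,275), clear of the shoulder, with the opening at 42 mm. Next I press in small steps, watching force and depth.

```bash
cat >> h.py <<'E'
def f(): 
    s=env.get_state(); print(round(s["time"],2),np.round(s["tcp_pos"],4),"F",np.round(s["force"],1),"T",np.round(s["torque"],2),round(s["opening"],4),"j7",round(s["qpos"][6],3)); return s
E
python3 - <<'E'
from h import *
z=.236
for i in range(6):
    z-=.002
    env.movel([*C,z],velocity=.03); s=f()
    if s["force"][2]>16 or s["tcp_pos"][2]<.2312: break
E
```

```text
5.67 [ 0.504  -0.1415  0.2357] F [-1.4 -1.5 10.2] T [-0.26  0.41 -0.02] 0.0411 j7 -0.699
5.92 [ 0.5041 -0.1415  0.2339] F [-2.9 -1.1 11.4] T [-0.25  0.52 -0.11] 0.0415 j7 -0.699
6.17 [ 0.5041 -0.1415  0.2321] F [-2.9 -1.3 13.6] T [-0.2   0.65  0.02] 0.0412 j7 -0.699
6.42 [ 0.5041 -0.1415  0.2303] F [-3.6 -1.6 15.7] T [-0.19  0.83 -0.07] 0.0417 j7 -0.698
```

Pressed about 6.7 mm: the 15.7 N reading fits the spring. Now I turn j7.

```bash
python3 - <<'E'
from h import *
q=np.array(env.get_state()["qpos"]); 
q=np.array(kin.inverse_kinematics([*C,.228],quat(.7))); print(np.round(q-np.array(env.get_state()["qpos"]),4))
for i in range(5):
    q[6]+=.29; env.goto_joints(q); s=f()
    if abs(s["torque"][2])>2 or np.hypot(*s["force"][:2])>25 or s["force"][2]<12.5: print("stop");break
im,_=camera("scene"); cv2.imwrite("pics/t.png",cv2.resize(im[80:300,220:460],None,fx=2.4,fy=2.4))
E
```

```text
[-0.0003  0.0025 -0.0011  0.0028 -0.0006 -0.0018 -0.    ]
6.8 [ 0.5041 -0.1415  0.2304] F [-3.7 -1.1 14.8] T [-0.23  0.89  0.03] 0.0412 j7 -0.408
7.18 [ 0.5041 -0.1416  0.2304] F [-3.4 -2.1 15.1] T [-0.26  0.85  0.04] 0.0417 j7 -0.118
7.57 [ 0.5042 -0.1416  0.2304] F [-4.1 -1.6 15.3] T [-0.35  0.88  0.01] 0.0414 j7 0.172
7.95 [ 0.5043 -0.1416  0.2305] F [-2.  -1.3 14.5] T [-0.38  0.77  0.07] 0.0413 j7 0.462
8.33 [ 0.5043 -0.1416  0.2305] F [-2.1 -1.9 15.9] T [-0.39  0.72  0.06] 0.0411 j7 0.752
```

View pics/t.png

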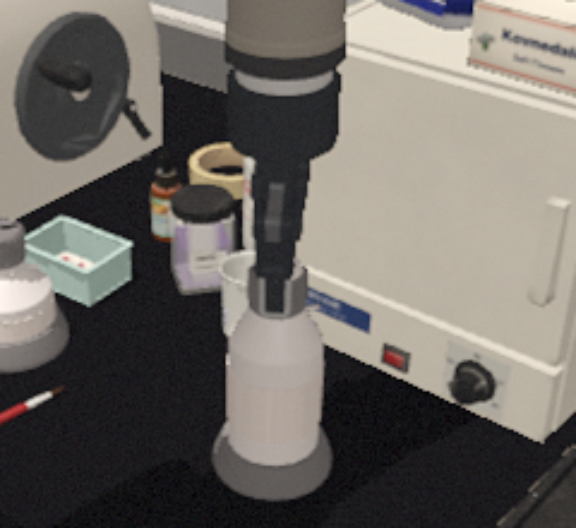

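The picture shows the fingers still on the cap (about 278,285) after turning about 83°. The torque stayed near zero, so it turned with no slip. Next I let it rise, release and retreat.

```bash
python3 - <<'E'
from h import *
p=[*C]
env.movel([*p,.236],velocity=.03); f()
env.movel([*p,.241],velocity=.03); f()
env.grip(.085); f()
env.movel([*p,.33],velocity=.1)
env.movel([.44,-.05,.40],velocity=.2); env.dwell(.2); f()
for n in("top","scene"):
    im,d,W=cloud(n)
    near=np.hypot(W[...,0]-C[0],W[...,1]-C[1])<.03
    m=near&(W[...,2]>.18)&(W[...,2]<.215)
    v,u=np.nonzero(m)
    if len(v):
        z=W[m][:,2]; print(n,len(v),"top z",np.percentile(z,[50,90,98]).round(4),"centre",np.nanmedian(W[m],0).round(4))
        a,b=max(int(v.mean())-40,0),max(int(u.mean())-50,0); cv2.imwrite(f"pics/e_{n}.png",cv2.resize(im[a:a+80,b:b+100],None,fx=5,fy=5))
E
python3 -c "
import cv2;a=cv2.imread('pics/e_top.png');b=cv2.imread('pics/e_scene.png')
a=cv2.resize(a,(400,320));b=cv2.resize(b,(400,320));cv2.imwrite('pics/e.png',cv2.hconcat([a,b]))"
```

```text
8.8 [ 0.5043 -0.1416  0.2379] F [ 0.2 -2.3  8.2] T [-0.49  0.21  0.06] 0.0414 j7 0.751
9.12 [ 0.5043 -0.1415  0.2422] F [ 2.8 -3.4  3.3] T [-0.93 -0.52  0.11] 0.0411 j7 0.751
9.62 [ 0.5027 -0.1403  0.2407] F [-0.3 -0.4  0.6] T [-0.03 -0.01 -0.01] 0.0851 j7 0.751
11.66 [ 0.4401 -0.0508  0.3991] F [ 0.4 -0.2 -0.1] T [ 0.06 -0.03  0.02] 0.0848 j7 0.552
scene 437 top z [0.1956 0.1983 0.1993] centre [ 0.4943 -0.1477  0.1956][ WARN:0@0.017] global loadsave.cpp:275 findDecoder imread_('pics/e_top.png'): can't open/read file: check file path/integrity
Traceback (most recent call last):
cv2.error: OpenCV(4.12.0) /io/opencv/modules/imgproc/src/resize.cpp:4208: error: (-215:Assertion failed) !ssize.empty() in function 'resize'
```

View pics/e_scene.png

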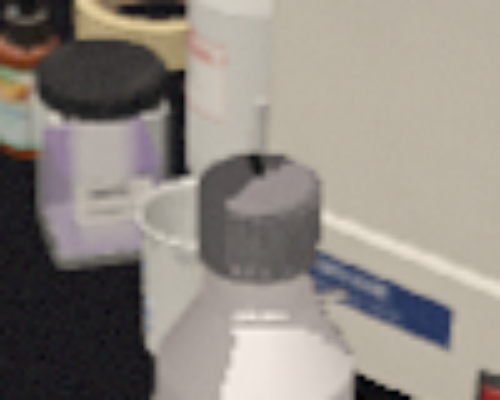

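The cap (top at about 260,190) stands higher. Its black bar now points away at the back (257,165), where before it pointed right, so it has turned about a quarter turn anticlockwise. The robot is clear.

```bash
python3 -c "
from h import *
job.job_done(); f()"
```

```text
the job is handed in; nothing more can be done
the job is handed in; nothing more can be done
```

The tall bottle's cap is open and I handed the job in, with about 12 s of the 32 s used; no verdict is reported.

I gripped the cap and pressed it about 6.5 mm, where the force read about 15 N. I turned it 1.45 rad anticlockwise by the wrist; the wrist torque stayed near zero throughout. Then I let it rise, opened the fingers and backed off.

**Last checks:**
- **Cap height:** the scene camera put the cap top at about 0.198 m, up from 0.190 m.
- **Cap turn:** the black bar has swung about a quarter turn in the picture. I judged this by eye, not by measurement.
- **Robot clear:** the force on the tool was about 0 N, with the arm about 0.2 m above and to the side. The arm stayed well above the squat bottle as it swung past.
- **Check that failed:** the top camera gave no cap points at the end, probably because the arm blocked its view. The final height therefore rests on the scene camera alone.

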